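# Fetch the bulb socket from behind the lamp and fuse box

### The arm

A 7-joint arm with a two-finger parallel gripper is mounted at the origin on the work surface. World frame = base frame: x ahead of the robot, y to its left, z up, the work surface at z = 0. Lengths are in m, angles in rad, forces in N, time in s.
With the tool pointing down it reaches from about 0.425 to 0.925 m from the base axis. Payload 6.8 kg.
Tool frame: the origin (TCP) lies on the centre line of the jaws, within the pads' length; the fingertips stand 14 mm ahead of it and the grasp point (between the pads) lies 5 mm behind it (r.nose_length is the distance from the TCP to the fingertips, in m); z points along the fingers, y is the direction in which the jaws open and shut (so a half turn about z gives the same grasp; the last joint's range is limited). The gripper opens to 85 mm and grips with 20 to 120 N. Pads are 22 mm wide; open, the fingers measure 114 mm over their backs; the gripper's body (76 mm by 85 mm) begins 54 mm behind the grasp point. The pads swing forward as they close: fully open they stand 13 mm farther back than shut.
Start: joints at [-1.234, 0.477, 0.022, 1.555, -0.011, 1.109, -0.083], TCP at [0.29, 0.609, 0.219] pointing down, gripper open.
Joint ranges: [-2.96, 2.96], [-0.34, 2.1], [-1.41, 1.46], [0.24, 2.44], [-1.37, 4.51], [0.17, 1.92], [-2.96, 2.96]. Speed limits (rad/s): [2.39, 2.39, 3.14, 3.14, 3.14, 3.14, 3.14].

### API

Orientations are given as a rotation vector (axis times angle).
In Python, from bench import r, imaging, look_for, outline_of gives the robot as it stands. The module is installed in compiled form; this text tells all that it offers.
- The arm moves only by the tool carry_out, never from a script. Its arguments are lists of equal length, an entry for each row: "offset": the shift along the tool's x, y, z as a fraction of full scale, a list of three; "turn": the turn, a rotation vector about the tool's x, y, z as a fraction of full scale, a list of three. A call has 1 to 8 rows; each row is the pose to reach, as a shift and turn from the pose commanded when the call began, along the tool's axes at that moment; what a row does not reach only later rows make up. Full scale, the value 1, is 0.5 m for a shift and 1.5 rad for a turn. A row lasts 1/10 s, in which the tool goes at most 50 mm and 8.59 degrees, less where a joint would pass 70% of its speed; a pose out of reach is approached as far as the arm can. A call with a number of a shift or a turn outside -1 to 1 is refused whole. A call with a gripper value outside its range is refused whole. "hand" is the closure, from 0 (fully open) to 1 (shut), set as the call begins (left out, the last holds). The fingers move at their own pace and stop on an object; "force" is the grip in N (left out, the last holds). Time passes only in rows, so rows that repeat a pose let the fingers close. It gives the time, the measured TCP pose, the force and the opening at its end, in the units of the state.
- r.get_obs(): the state, without advancing time (a new reading comes with each control period).
- imaging.grab_frame(name): name is "side" or "top" or "wrist"; returns a dict with "pixels" (384x512x3 uint8, red, green, blue), "fx", "fy", "cx", "cy" (pixels), "k1" (the pictures are not rectified: a ray, as slopes to the right and down, at radius r is drawn at 1 + k1 r^2 times it, then the intrinsics apply), "R" (3x3) and "t" (3): a world point X has camera coordinates R X + t. Camera axes: x right, y down, z forward; pixel columns grow to the right and rows downward; lengths in m; the calibration is good to about 2 mm. A picture is of the moment at which its call begins. There is no depth.
- r.hand_in(): hands the job in, once; it reports no verdict.
Trained networks look in the newest picture that a camera, given by its name, has taken for a name from the list of things; names that differ only in an ending like _2 or _b are one class to them, and where a whole thing is asked for, a point or a joint stands for the part that bears it (a point fixed in the world has none). Each returns a list of dicts, best first, with "score" (0 to 1); they miss things now and then, are a little off and sometimes report something else, mostly with a low value. They report only what shows in the picture. A call takes as long as a camera call.
- look_for(query, camera): "xyz" ([x, y, z] in m, in the coordinates of the camera as it stood for that picture, good to about 4 mm: the middle of the surface that is visible of it).
- outline_of(query, camera): "region" (384x512 bool, what is visible of it).
The state is a dict: "clock": time; "joints": joint angles; "qvel": joint speeds; "tau": joint torques, N m; "tcp_pos": TCP position; "orientation": TCP orientation; "contact_force": force on the tool from outside, world axes, zero at the start; "moment": the same for the moment, N m; "grip_width": finger opening in m.
Only numpy, scipy, OpenCV 4.12 (cv2) and the standard library are available. Lean on these libraries where they do the work, as an engineer would, in place of code of your own. Each camera call takes 0.05 s, during which the arm holds its last target. There are 200 camera calls.

### The job

Fetch the white ceramic bulb socket from the back of the cabinet shelf: first clear the fuse box and the reflector lamp that stand in front of it onto the ribbed rubber mat, upright as they are, then stand the socket upright in the middle of the round lamp base. Then put the fuse box and the lamp back on the shelf, each just where it stood before, upright and the fuse box square to the shelf as it was; do not knock anything over, and leave the glass jar and the square tin on the shelf where they are.

Things in the scene. Friction and masses are not known exactly. Their poses are not given: they have to be found in the camera images.
- socket: White ceramic bulb socket, upright round cup 55 mm high: foot flange 48 mm across, 8 mm high; body above 42 mm across; open mouth on top. 120 g. On the shelf between jar and tin, 5 to 20 mm behind the fuse box and lamp; about 60 mm free between its axis and the shelf's back wall. Origin: centre of its underside, z up.
- lamp: Silver reflector lamp standing face down, cap up, 112 mm high: glass 63 mm across up to 25 mm height, a funnel up to 66 mm, then neck and brass cap as one cylinder 27 mm across from 66 to 108 mm (grip here). 70 g. Front row of the shelf, left or right, 5 to 20 mm beside the fuse box. Its place is where it stands at the start. Origin: centre of its underside, z up.
- fuse_box: Clear plastic fuse box, white breakers inside, standing upright: 60 x 60 mm, 115 mm high, closed and rigid; grip across opposite sides near its top. 240 g. Front row of the shelf beside the lamp, left or right. Its place is where it stands at the start. Origin: centre of its underside, z up, x pointing away from the side with the black breaker levers, along the shelf's x within 0.06 rad at the start.
- shelf: Fixed grey steel shelf tray taken from the wall cabinet: 210 mm deep (its x, pointing to its back wall, roughly away from the robot) and 260 mm wide (its y). Floor 12 mm thick, so things stand 12 mm above the table; back wall and both side walls 6 mm thick with their rims 57 mm above the table; the front is open. Origin: centre of its underside.
- mat: Fixed black ribbed rubber mat lying on the table to the left or right of the shelf: 240 mm (its x) by 140 mm (its y), 3 mm thick. The side area for the cleared things: both fit one behind the other along its x. Origin: centre of its underside.
- base: Fixed round aluminium wall-lamp base lying on the table on the other side of the shelf: 120 mm across, 10 mm thick, in its middle a flat dark gasket 60 mm across whose top is 12 mm above the table; the socket stands there, centred. Origin: centre of its underside, z up.
- jar: Bystander: small glass jar with steel lid, 42 mm across, 52 mm high, standing on the shelf beside the socket, its axis about 80 mm from the socket's. Stays where it is. Origin: centre of its underside.
- tin: Bystander: small square green tin with steel lid, 42 x 42 mm, 52 mm high, standing on the shelf on the other side of the socket, about 80 mm from its axis. Stays where it is. Origin: centre of its underside.

How it is judged:
On the way, in this order (a step that is already met when the one before it is completed fails the run):
1. the fuse box and the lamp both stand upright on the mat, let go (x of fuse_box in the frame of mat between -0.12 and 0.12 m and y of fuse_box in the frame of mat between -0.07 and 0.07 m and z of each of fuse_box, lamp in the frame of mat below 0.01 m and angle between each of fuse_box, lamp's own z axis and vertical below 0.12 rad and contact force between the fingers and fuse_box below 0.05 N and x of lamp in the frame of mat between -0.12 and 0.12 m and y of lamp in the frame of mat between -0.07 and 0.07 m and contact force between the fingers and lamp below 0.05 N), for 0.2 s.
2. the socket stands upright in the middle of the lamp base, let go, while the fuse box and the lamp still stand on the mat (horizontal distance between socket and base below 0.013 m and z of socket in the frame of base between 0.009 and 0.018 m and angle between each of socket, fuse_box, lamp's own z axis and vertical below 0.12 rad and contact force between the fingers and socket below 0.05 N and x of fuse_box in the frame of mat between -0.12 and 0.12 m and y of fuse_box in the frame of mat between -0.07 and 0.07 m and z of each of fuse_box, lamp in the frame of mat below 0.01 m and x of lamp in the frame of mat between -0.12 and 0.12 m and y of lamp in the frame of mat between -0.07 and 0.07 m), for 0.2 s.
At the end, for the whole second after the job is handed in: Socket upright on the lamp base within 13 mm of its middle; fuse box and lamp upright on the shelf within 15 mm of where each stood, fuse box square to the shelf within 0.26 rad; jar and tin within 15 mm of their places; all released and at rest (horizontal distance between socket and base below 0.013 m and z of socket in the frame of base between 0.009 and 0.018 m and angle between each of socket, lamp, fuse_box's own z axis and vertical below 0.12 rad and contact force between the fingers and socket below 0.05 N and distance of each of lamp, fuse_box, jar, tin from where it was at the start of the episode below 0.015 m and angle between the x axis of fuse_box and the x axis of shelf, either way round below 0.26 rad and linear speed of each of lamp, fuse_box, socket below 0.02 m/s); the robot touches nothing.
It fails at once if the jar or the tin is pushed away (more than 20 mm) or tipped (distance of any of jar, tin from where it was at the start of the episode above 0.02 m or angle between any of jar, tin's own z axis and vertical above 0.5 rad).
It fails at once if the lamp, the fuse box or the socket is knocked over (angle between any of lamp, fuse_box, socket's own z axis and vertical above 0.6 rad).
It also fails if it takes over 110 s, if anything falls off the work surface, if the arm or the gripper's body presses on something with over 40 N, if the wrist force passes 120 N, or if a joint passes its speed limit or range.

## Working session

There is one attempt and no reset: what is moved stays moved. The work goes in short steps, Python scripts to look and compute and a tool call to move; the robot and the scene stay as the last step left them, time stands still between calls to the robot, and variables do not carry over. Pictures are saved under pics/ and viewed, about 12 in all and at most 16, crops included, and the job is handed in when it is done.

Besides the shell and the picture viewer there is one more tool, called as name(argument=value, ...) on one line, values as JSON. carry_out: Moves the arm, as the interface text tells. Shift numbers are shares of 0.5 m and turn numbers shares of 1.5 rad, none past 1 either way. Its arguments: {"type":"object","properties":{"offset":{"type":"array","items":{"type":"array","items":{"type":"number","minimum":-1,"maximum":1}}},"turn":{"type":"array","items":{"type":"array","items":{"type":"number","minimum":-1,"maximum":1}}},"hand":{"type":"number"},"force":{"type":"number"}},"required":["offset","turn"]}

```bash
mkdir -p pics
cat > h.py <<'E'
import numpy as np, cv2
from bench import r, imaging, look_for, outline_of
from scipy.spatial.transform import Rotation as Ro
def world(f,p): return np.array(f["R"]).T@(np.array(p)-np.array(f["t"]))
def proj(f,X):
    c=np.array(f["R"])@np.array(X)+np.array(f["t"]); a=c[:2]/c[2]; s=1+f["k1"]*(a@a)
    return np.array([f["fx"]*a[0]*s+f["cx"],f["fy"]*a[1]*s+f["cy"]])
def ray(f,u,v):
    d=np.array([(u-f["cx"])/f["fx"],(v-f["cy"])/f["fy"]]);a=d.copy()
    for _ in range(20): a=d/(1+f["k1"]*(a@a))
    R=np.array(f["R"]); return -R.T@np.array(f["t"]), R.T@np.array([a[0],a[1],1])
def onz(f,u,v,z):
    o,d=ray(f,u,v); return o+d*(z-o[2])/d[2]
def save(f,n): cv2.imwrite("pics/"+n,cv2.cvtColor(f["pixels"],cv2.COLOR_RGB2BGR))
E
python3 - <<'E'
from h import *
o=r.get_obs(); print(o)
for c in ["top","side"]:
    f=imaging.grab_frame(c); save(f,c+"0.png"); print(c,world(f,[0,0,0]),f["k1"])
    for q in ["socket","lamp","fuse_box","shelf","mat","base","jar","tin"]:
        for d in look_for(q,c)[:2]: print(c,q,round(d["score"],2),world(f,d["xyz"]).round(3))
E
```

```text
{'clock': 0.0, 'joints': array([-1.23411557,  0.47781306,  0.02235714,  1.55644651, -0.0115078 ,
        1.10930329, -0.08310901]), 'qvel': array([ 6.16475771e-05, -1.64255924e-03, -1.32020885e-03, -7.83936001e-04,
        4.06054403e-04,  9.35645081e-04,  5.40327513e-04]), 'tau': array([-2.31054255e-04, -5.96462059e+01,  1.60763819e+00, -2.81191528e+01,
        1.24164834e-02,  9.31455928e-03, -1.01692713e-06]), 'tcp_pos': array([0.29018355, 0.60875961, 0.21751948]), 'orientation': array([-6.92865018e-01, -3.06395786e+00,  2.86159260e-03]), 'contact_force': array([0.66071626, 0.41454143, 0.0009428 ]), 'moment': array([-0.00469779, -0.06302811,  0.01398715]), 'grip_width': 0.08535193004137366}
top [4.77244613e-01 8.07028269e-04 1.07389940e+00] -0.09711728552993268
top socket 0.51 [0.603 0.043 0.034]
top lamp 0.81 [ 0.536 -0.     0.067]
top fuse_box 0.85 [0.538 0.076 0.129]
top fuse_box 0.36 [ 0.605 -0.033  0.061]
top mat 0.75 [ 0.477 -0.339  0.001]
top base 0.72 [0.489 0.343 0.007]
top jar 0.5 [0.601 0.126 0.065]
side [0.7360194  0.85016088 0.78913809] -0.00716864075660917
side socket 0.94 [0.607 0.055 0.051]
side lamp 0.77 [0.55  0.011 0.104]
side fuse_box 0.92 [0.542 0.106 0.097]
side fuse_box 0.54 [ 0.613 -0.019  0.06 ]
side shelf 0.9 [0.597 0.094 0.015]
side mat 0.59 [ 0.483 -0.336  0.003]
side mat 0.2 [0.607 0.053 0.048]
side base 0.94 [0.495 0.349 0.011]
side jar 0.73 [0.608 0.14  0.059]
side tin 0.53 [ 0.616 -0.021  0.059]
side tin 0.26 [0.597 0.091 0.015]
```

View pics/top0.png

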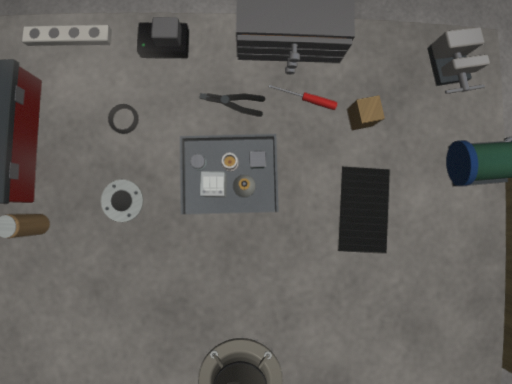

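View pics/side0.png

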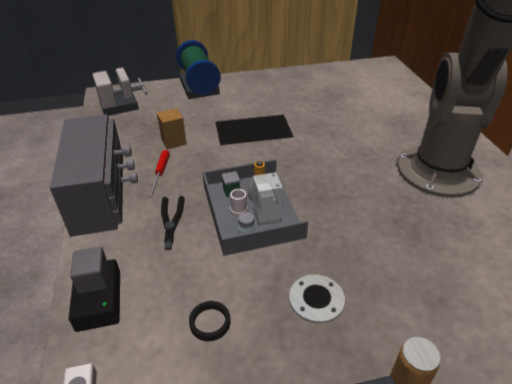

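The top view shows, left to right on the shelf: jar (198,160), socket (230,160) and tin (258,159) in the back row, with the fuse box (212,183) and lamp (244,185) in front. The base is on the left at (121,200) and the mat on the right at (365,210). The side view agrees. Next I refine the positions by fitting silhouettes.

```bash
cat > fit.py <<'E'
from h import *
from scipy.optimize import least_squares
def cyl(*rz):
    a=np.linspace(0,2*np.pi,40,endpoint=False)
    return [np.c_[rr*np.cos(a),rr*np.sin(a),0*a+z] for rr,z in rz]
def box(a,b,h0,h1): return [np.array([[i*a/2,j*b/2,z] for i in(-1,1) for j in(-1,1) for z in(h0,h1)])]
def pieces(L): return [np.vstack([L[i],L[i+1]]) for i in range(len(L)-1)]
M={"socket":pieces(cyl((.024,0),(.024,.008)))+pieces(cyl((.021,.008),(.021,.055))),
"lamp":pieces(cyl((.0315,0),(.0315,.025),(.0135,.066),(.0135,.112))),
"fuse_box":box(.06,.06,0,.115),"base":pieces(cyl((.06,0),(.06,.01))),"mat":box(.24,.14,0,.003),
"jar":pieces(cyl((.021,0),(.021,.052))),"tin":box(.042,.042,0,.052),"shelf":box(.21,.26,0,.057)}
def mask(f,P,x,y,z,yaw,S=4):
    m=np.zeros((384*S,512*S),np.uint8);c,s=np.cos(yaw),np.sin(yaw)
    for p in P:
        w=p@np.array([[c,s,0],[-s,c,0],[0,0,1]])+[x,y,z]
        q=np.array([proj(f,k) for k in w]);q=((q+.5)*S).round().astype(np.int32)
        cv2.fillConvexPoly(m,cv2.convexHull(q),1)
    return cv2.resize(m.astype(np.float32),(512,384),interpolation=cv2.INTER_AREA)
def fit(name,views,z,x0,yaw=0.,free=False):
    from scipy.optimize import minimize
    sm=lambda m:cv2.GaussianBlur(m.astype(np.float32),(0,0),1.0)
    T=[(f,sm(m)) for f,m in views]
    def cost(v): return sum(((sm(mask(f,M[name],v[0],v[1],z,v[2] if free else yaw))-t)**2).sum()/ max(t.sum(),1) for f,t in T)
    v0=np.array([x0[0],x0[1],yaw][:3 if free else 2])
    sim=np.vstack([v0,v0+[.008,0,0][:len(v0)],v0+[0,.008,0][:len(v0)]]+([v0+[0,0,.08]] if free else []))
    o=minimize(cost,v0,method="Nelder-Mead",options=dict(initial_simplex=sim,xatol=2e-4,fatol=1e-4,maxiter=120))
    return o.x,o.fun
E
python3 - <<'E'
from fit import *
F={c:imaging.grab_frame(c) for c in("top","side")}
X0=dict(fuse_box=(.538,.082),lamp=(.54,.003),socket=(.605,.045),jar=(.605,.13),tin=(.61,-.03),base=(.489,.343),mat=(.477,-.339),shelf=(.57,.06))
Z=dict(base=0,mat=0,shelf=0)
for n,x0 in X0.items():
    for cs in (["top"],["side"],["top","side"]):
        V=[]
        for c in cs:
            d=outline_of(n,c)
            if d: V.append((F[c],d[0]["region"]));s=d[0]["score"]
        if len(V)==len(cs):
            x,c_=fit(n,V,Z.get(n,.012),x0,0.,n in("fuse_box","mat","shelf","tin")); print(n,cs,round(s,2),x.round(4),round(c_,3))
E
```

```text
fuse_box ['top'] 0.64 [0.537  0.0796 0.0545] 0.02
fuse_box ['side'] 0.94 [ 0.5402  0.0786 -0.0067] 0.016
fuse_box ['top', 'side'] 0.94 [0.5392 0.0791 0.001 ] 0.054
lamp ['top'] 0.61 [0.539  0.0025] 0.003
lamp ['side'] 0.67 [ 0.5419 -0.0101] 1.981
lamp ['top', 'side'] 0.67 [ 5.426e-01 -1.000e-04] 2.082
socket ['top'] 0.71 [0.6038 0.0431] 0.004
socket ['side'] 0.63 [0.6048 0.0374] 0.06
socket ['top', 'side'] 0.63 [0.605  0.0424] 0.094
jar ['top'] 0.66 [0.6012 0.1268] 0.044
jar ['side'] 0.81 [0.6027 0.1185] 0.222
jar ['top', 'side'] 0.81 [0.6022 0.126 ] 0.321
tin ['top'] 0.7 [0.5403 0.0028 0.267 ] 0.139
tin ['side'] 0.81 [ 0.612  -0.0393 -0.1267] 0.25
tin ['top', 'side'] 0.81 [ 0.6125 -0.041  -0.1477] 1.808
base ['top'] 0.76 [0.4931 0.3428] 0.032
base ['side'] 0.63 [0.4942 0.3409] 0.014
base ['top', 'side'] 0.63 [0.4938 0.3418] 0.049
mat ['top'] 0.15 [ 0.9214 -0.9897  1.3156] 0.861
mat ['side'] 0.96 [ 0.482  -0.3433 -0.0377] 0.003
mat ['top', 'side'] 0.96 [ 0.4885 -0.3471  0.0245] 20.416
shelf ['top'] 0.86 [0.5702 0.0426 0.0444] 0.288
shelf ['side'] 0.86 [0.5746 0.0429 0.0369] 0.623
shelf ['top', 'side'] 0.86 [0.5722 0.0423 0.0461] 0.921
```

```bash
cat >> h.py <<'E'
def delta(*targets):
    "targets: (x,y,z,yaw of jaw axis); prints offset/turn fractions from the present pose"
    o=r.get_obs(); A=Ro.from_rotvec(o["orientation"]); p=o["tcp_pos"]
    print("clock",round(o["clock"],2),"tcp",p.round(4),"w",round(o["grip_width"],4),"R",A.as_matrix().round(3)[:2,:2].tolist(),"F",o["contact_force"].round(1))
    for x,y,z,w in targets:
        c,s=np.cos(w),np.sin(w); B=Ro.from_matrix(np.array([[-s,c,0],[c,s,0],[0,0,-1]]))
        print((x,y,z,w),"off",(A.inv().apply(np.array([x,y,z])-p)/.5).round(4),"turn",((A.inv()*B).as_rotvec()/1.5).round(4))
E
python3 - <<'E'
from h import *
delta((.54,.003,.30,.03))
E
```

```text
clock 2.6 tcp [0.2904 0.6093 0.2185] w 0.0856 R [[-0.903, 0.43], [0.43, 0.903]] F [ 0.2  0.2 -0.4]
(0.54, 0.003, 0.3, 0.03) off [-0.9723 -0.8799 -0.163 ] turn [-0.      0.      0.7307]
```

carry_out(offset=[[-0.972,-0.88,-0.163],[-0.972,-0.88,-0.163],[-0.972,-0.88,-0.163],[-0.972,-0.88,-0.163],[-0.972,-0.88,-0.163],[-0.972,-0.88,-0.163],[-0.972,-0.88,-0.163],[-0.972,-0.88,-0.163]], turn=[[0,0,0.731],[0,0,0.731],[0,0,0.731],[0,0,0.731],[0,0,0.731],[0,0,0.731],[0,0,0.731],[0,0,0.731]], hand=0, force=30)

```text
clock: 3.4
tcp_pos: [0.4419, 0.2403, 0.2684]
orientation: [-2.194, -2.249, -0.001]
contact_force: [0.5, 1.0, 0.0]
grip_width: 0.085
```

Run:
```python
from h import *
delta((.54,.003,.30,.03))
```

```text
clock 3.4 tcp [0.4419 0.2403 0.2684] w 0.085 R [[-0.025, 1.0], [1.0, 0.025]] F [0.5 1.  0. ]
(0.54, 0.003, 0.3, 0.03) off [-0.4794  0.1844 -0.0635] turn [ 0.0003 -0.0005 -0.0035]
```

carry_out(offset=[[-0.475,0.184,-0.063],[-0.475,0.184,-0.063],[-0.475,0.184,-0.063],[-0.475,0.184,-0.063],[-0.475,0.184,-0.063],[-0.475,0.184,-0.063],[-0.475,0.184,-0.063],[-0.475,0.184,-0.063]], turn=[[0,0,0],[0,0,0],[0,0,0],[0,0,0],[0,0,0],[0,0,0],[0,0,0],[0,0,0]])

```text
clock: 4.2
tcp_pos: [0.54, 0.0089, 0.299]
orientation: [-2.186, -2.255, -0.0]
contact_force: [-0.5, 0.1, -0.8]
grip_width: 0.0854
```

Run:
```python
from h import *
delta((.539,.003,.20,.03),(.539,.003,.097,.03))
f=imaging.grab_frame("wrist"); save(f,"w1.png"); print(world(f,[0,0,0]).round(3), f["fx"])
for q in ["lamp","fuse_box","socket","tin","jar"]:
    for d in look_for(q,"wrist")[:2]: print(q,round(d["score"],2),world(f,d["xyz"]).round(3))
```

```text
clock 4.2 tcp [0.54   0.0089 0.299 ] w 0.0854 R [[-0.031, 1.0], [1.0, 0.031]] F [-0.5  0.1 -0.8]
(0.539, 0.003, 0.2, 0.03) off [-0.0119 -0.0022  0.1981] turn [-0.0004 -0.0005  0.0006]
(0.539, 0.003, 0.097, 0.03) off [-0.012  -0.0021  0.4041] turn [-0.0004 -0.0005  0.0006]
[0.539 0.077 0.455] 284.2455574175144
lamp 0.96 [0.542 0.008 0.069]
fuse_box 0.56 [0.541 0.077 0.126]
socket 0.88 [0.604 0.046 0.041]
tin 0.74 [ 0.61  -0.032  0.065]
jar 0.91 [0.595 0.125 0.063]
```

View pics/w1.png

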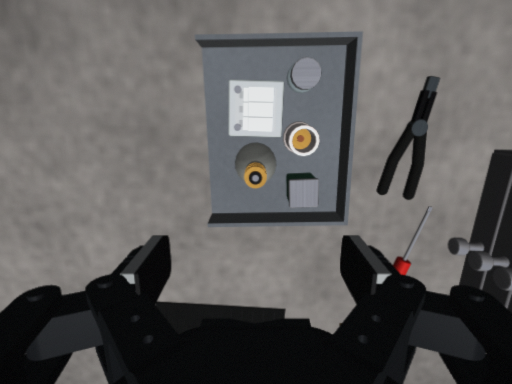

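The wrist view shows the lamp cap at (256,175), the fuse box top at (255,108), the socket mouth at (302,138), the jar at (305,75) and the tin at (303,190). All are upright. I fit again with this closer view.

Run:
```python
from fit import *
f=imaging.grab_frame("wrist")
X0=dict(fuse_box=(.538,.079),lamp=(.539,.0025),socket=(.604,.043),jar=(.602,.126),tin=(.61,-.035))
for n,x0 in X0.items():
    d=outline_of(n,"wrist")
    if d:
        x,c=fit(n,[(f,d[0]["region"])],.012,x0,0.03,n in("fuse_box","tin")); print(n,round(d[0]["score"],2),x.round(4),round(c,3))
f=imaging.grab_frame("wrist")
for n,u,v,z in [("cap",256,176,.124),("socket",302,139,.067)]: print(n,onz(f,u,v,z).round(4))
for u,v in [(229,81),(283,82),(281,137),(229,135)]: print(onz(f,u,v,.127).round(4))
for u,v in [(197,37),(208,222),(361,34),(347,222)]: print("shelf",onz(f,u,v,.057).round(4))
```

```text
fuse_box 0.77 [ 5.388e-01  7.980e-02 -4.000e-04] 0.006
lamp 0.62 [0.5412 0.0012] 0.007
socket 0.83 [0.6049 0.0415] 0.004
jar 0.84 [0.6006 0.1248] 0.042
tin 0.58 [ 0.6108 -0.0345  0.0771] 0.024
cap [0.5421 0.0016 0.124 ]
socket [0.6031 0.0416 0.067 ]
[0.5099 0.1062 0.127 ]
[0.5681 0.1069 0.127 ]
[0.5692 0.0484 0.127 ]
[0.51  0.049 0.127]
shelf [0.4634 0.1629 0.057 ]
shelf [ 0.4729 -0.0861  0.057 ]
shelf [0.6686 0.1719 0.057 ]
shelf [ 0.6809 -0.08    0.057 ]
```

Run:
```python
from h import *
delta((.5405,.002,.20,.03),(.5405,.002,.098,.03))
```

```text
clock 4.85 tcp [0.5404 0.0076 0.2994] w 0.0855 R [[-0.029, 1.0], [1.0, 0.029]] F [ 0.5  0.5 -0.1]
(0.5405, 0.002, 0.2, 0.03) off [-0.0111 -0.0002  0.1987] turn [ 0.0001 -0.     -0.0004]
(0.5405, 0.002, 0.098, 0.03) off [-1.110e-02 -2.000e-04  4.027e-01] turn [ 0.0001 -0.     -0.0004]
```

carry_out(offset=[[-0.011,0,0.08],[-0.011,0,0.16],[-0.011,0,0.23],[-0.011,0,0.29],[-0.011,0,0.34],[-0.011,0,0.38],[-0.011,0,0.402],[-0.011,0,0.402]], turn=[[0,0,0],[0,0,0],[0,0,0],[0,0,0],[0,0,0],[0,0,0],[0,0,0],[0,0,0]])

```text
clock: 5.65
tcp_pos: [0.5397, 0.002, 0.0972]
orientation: [-2.187, -2.253, 0.003]
contact_force: [-0.2, -0.2, -0.0]
grip_width: 0.0855
```

carry_out(offset=[[0,0,0],[0,0,0],[0,0,0],[0,0,0],[0,0,0],[0,0,0],[0,0,0],[0,0,0]], turn=[[0,0,0],[0,0,0],[0,0,0],[0,0,0],[0,0,0],[0,0,0],[0,0,0],[0,0,0]], hand=1, force=30)

```text
clock: 6.45
tcp_pos: [0.5409, 0.0021, 0.0991]
orientation: [2.188, 2.254, 0.001]
contact_force: [-0.5, -0.4, 5.9]
grip_width: 0.0248
```

Run:
```python
from h import *
delta((.5405,.002,.24,.03),(.417,-.34,.24,.0),(.417,-.34,.095,.0))
f=imaging.grab_frame("wrist"); save(f,"w2.png")
```

```text
clock 6.45 tcp [0.5409 0.0021 0.0991] w 0.0248 R [[-0.029, 1.0], [1.0, 0.029]] F [-0.5 -0.4  5.9]
(0.5405, 0.002, 0.24, 0.03) off [ 0.     -0.0006 -0.2818] turn [ 0.0006 -0.0003 -0.0004]
(0.417, -0.34, 0.24, 0.0) off [-0.6764 -0.2676 -0.2823] turn [ 0.0006 -0.0003  0.0196]
(0.417, -0.34, 0.095, 0.0) off [-0.6766 -0.2678  0.0077] turn [ 0.0006 -0.0003  0.0196]
```

View pics/w2.png

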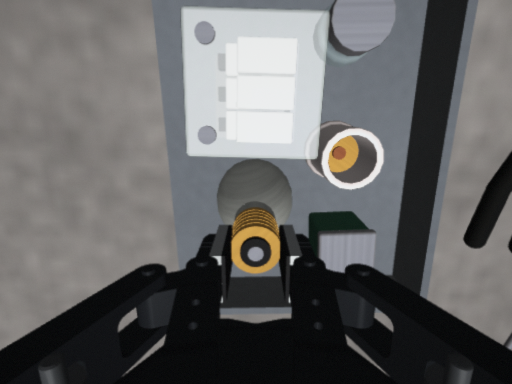

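The lamp is gripped by its cap, between the pads at (256,245). I lift it and carry it to the mat.

carry_out(offset=[[0,0,-0.06],[0,0,-0.13],[-0.03,0,-0.2],[-0.1,-0.04,-0.23],[-0.19,-0.075,-0.23],[-0.28,-0.11,-0.23],[-0.37,-0.145,-0.23],[-0.46,-0.18,-0.23]], turn=[[0,0,0],[0,0,0],[0,0,0],[0,0,0],[0,0,0],[0,0,0],[0,0,0],[0,0,0]])

```text
clock: 7.3
tcp_pos: [0.4564, -0.232, 0.2137]
orientation: [2.188, 2.254, 0.001]
contact_force: [1.5, 0.5, -1.6]
grip_width: 0.025
```

carry_out(offset=[[-0.08,-0.035,0],[-0.15,-0.06,0],[-0.195,-0.08,0],[-0.216,-0.088,0],[-0.216,-0.088,0],[-0.216,-0.088,0]], turn=[[0,0,0],[0,0,0],[0,0,0],[0,0,0],[0,0,0],[0,0,0]])

```text
clock: 7.9
tcp_pos: [0.4173, -0.3384, 0.2131]
orientation: [-2.186, -2.255, -0.001]
contact_force: [-0.1, 0.8, -1.1]
grip_width: 0.0253
```

Run:
```python
from fit import *
delta((.417,-.34,.091,.03))
f=imaging.grab_frame("wrist"); save(f,"w3.png")
f=imaging.grab_frame("top"); save(f,"t3.png")
for d in look_for("lamp","top")[:2]: print(round(d["score"],2),world(f,d["xyz"]).round(3))
for u,v in [(342,168),(389,170),(338,249),(387,252)]: print("mat",onz(f,u,v,.003).round(3))
```

```text
clock 7.9 tcp [ 0.4173 -0.3384  0.2131] w 0.0253 R [[-0.031, 1.0], [1.0, 0.031]] F [-0.1  0.8 -1.1]
(0.417, -0.34, 0.091, 0.03) off [-0.0035 -0.0006  0.2442] turn [-0.0001 -0.0007  0.0006]
0.68 [ 0.419 -0.325  0.177]
0.28 [ 0.491 -0.334  0.   ]
mat [ 0.598 -0.276  0.003]
mat [ 0.596 -0.413  0.003]
mat [ 0.37  -0.267  0.003]
mat [ 0.362 -0.408  0.003]
```

View pics/w3.png

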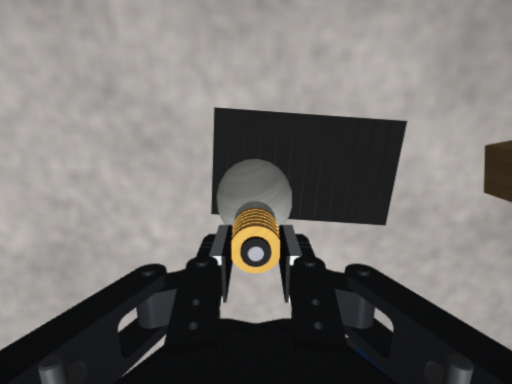

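The lamp hangs upright over the near end of the mat. I lower it and release.

carry_out(offset=[[-0.003,0,0.06],[-0.003,0,0.12],[-0.003,0,0.175],[-0.003,0,0.215],[-0.003,0,0.236],[-0.003,0,0.246],[-0.003,0,0.246],[-0.003,0,0.246]], turn=[[0,0,0],[0,0,0],[0,0,0],[0,0,0],[0,0,0],[0,0,0],[0,0,0],[0,0,0]])

```text
clock: 8.85
tcp_pos: [0.4174, -0.3414, 0.0911]
orientation: [2.187, 2.253, 0.001]
contact_force: [0.6, -0.6, -2.2]
grip_width: 0.0251
```

carry_out(offset=[[0,0,0],[0,0,0],[0,0,0],[0,0,0],[0,0,0],[0,0,0],[0,0,-0.06],[0,0,-0.15]], turn=[[0,0,0],[0,0,0],[0,0,0],[0,0,0],[0,0,0],[0,0,0],[0,0,0],[0,0,0]], hand=0)

```text
clock: 9.65
tcp_pos: [0.415, -0.34, 0.1642]
orientation: [-2.185, -2.25, 0.003]
contact_force: [1.1, 0.2, 0.2]
grip_width: 0.0853
```

Run:
```python
from fit import *
delta((.539,.079,.24,.01),(.539,.079,.1,.01))
```

```text
clock 9.65 tcp [ 0.415  -0.34    0.1642] w 0.0853 R [[-0.029, 1.0], [1.0, 0.029]] F [1.1 0.2 0.2]
(0.539, 0.079, 0.24, 0.01) off [ 0.8307  0.2718 -0.1511] turn [-0.0035 -0.0016  0.013 ]
(0.539, 0.079, 0.1, 0.01) off [0.83   0.2732 0.1289] turn [-0.0035 -0.0016  0.013 ]
```

carry_out(offset=[[0,0,-0.08],[0.08,0.03,-0.15],[0.18,0.06,-0.15],[0.275,0.09,-0.15],[0.37,0.12,-0.15],[0.46,0.15,-0.15],[0.55,0.18,-0.15],[0.64,0.21,-0.15]], turn=[[0,0,0],[0,0,0],[0,0,0],[0,0,0],[0,0,0],[0,0,0],[0,0,0.013],[0,0,0.013]])

```text
clock: 10.45
tcp_pos: [0.5124, -0.0161, 0.2406]
orientation: [2.211, 2.232, 0.001]
contact_force: [1.1, 0.1, -0.2]
grip_width: 0.0854
```

carry_out(offset=[[0.08,0.025,0],[0.14,0.045,0],[0.18,0.055,0],[0.19,0.06,0],[0.19,0.06,0],[0.19,0.06,0]], turn=[[0,0,0],[0,0,0],[0,0,0],[0,0,0],[0,0,0],[0,0,0]])

```text
clock: 11.05
tcp_pos: [0.5409, 0.0752, 0.2403]
orientation: [2.213, 2.23, -0.001]
contact_force: [-0.1, -1.0, 0.3]
grip_width: 0.0857
```

Run:
```python
from fit import *
delta((.539,.079,.1,.01))
f=imaging.grab_frame("top")
d=outline_of("fuse_box","top"); print(d[0]["score"],fit("fuse_box",[(f,d[0]["region"])],.012,(.539,.079),0.01,True))
d=outline_of("lamp","top"); print(d[0]["score"],fit("lamp",[(f,d[0]["region"])],.003,(.417,-.34)))
```

```text
clock 11.05 tcp [0.5409 0.0752 0.2403] w 0.0857 R [[-0.008, 1.0], [1.0, 0.008]] F [-0.1 -1.   0.3]
(0.539, 0.079, 0.1, 0.01) off [ 0.0079 -0.0037  0.2806] turn [-0.0002  0.0004 -0.0015]
0.23 (array([0.46711934, 0.00374966, 0.84715706]), np.float64(1.3407716751098633))
0.97 (array([ 0.41837867, -0.34167882]), np.float64(0.010533138178288937))
```

carry_out(offset=[[0.008,-0.004,0.06],[0.008,-0.004,0.12],[0.008,-0.004,0.17],[0.008,-0.004,0.22],[0.008,-0.004,0.26],[0.008,-0.004,0.28],[0.008,-0.004,0.28],[0.008,-0.004,0.28]], turn=[[0,0,0],[0,0,0],[0,0,0],[0,0,0],[0,0,0],[0,0,0],[0,0,0],[0,0,0]])

```text
clock: 12.0
tcp_pos: [0.5397, 0.0806, 0.1011]
orientation: [2.211, 2.231, 0.001]
contact_force: [-0.8, -0.3, 0.5]
grip_width: 0.0855
```

carry_out(offset=[[0,0,0],[0,0,0],[0,0,0],[0,0,0],[0,0,0],[0,0,0]], turn=[[0,0,0],[0,0,0],[0,0,0],[0,0,0],[0,0,0],[0,0,0]], hand=1, force=40)

```text
clock: 12.6
tcp_pos: [0.5397, 0.0812, 0.1016]
orientation: [2.21, 2.232, 0.002]
contact_force: [-2.4, -0.9, 7.1]
grip_width: 0.0587
```

Run:
```python
from h import *
delta((.542,-.344,.25,-.03),(.542,-.344,.092,-.03))
f=imaging.grab_frame("wrist"); save(f,"w4.png")
```

```text
clock 12.6 tcp [0.5397 0.0812 0.1016] w 0.0587 R [[-0.01, 1.0], [1.0, 0.01]] F [-2.4 -0.9  7.1]
(0.542, -0.344, 0.25, -0.03) off [-0.85   -0.0033 -0.2976] turn [ 0.0008 -0.0007  0.0265]
(0.542, -0.344, 0.092, -0.03) off [-0.8503 -0.0037  0.0184] turn [ 0.0008 -0.0007  0.0265]
```

View pics/w4.png

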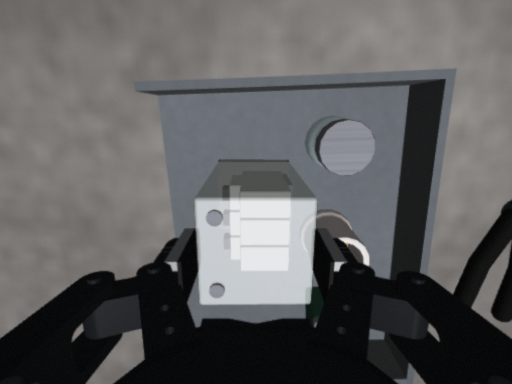

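The fuse box is held squarely at its top, with edges at (196,250) and (316,250). I carry it to the mat.

carry_out(offset=[[0,0,-0.05],[0,0,-0.12],[-0.02,0,-0.19],[-0.09,0,-0.24],[-0.18,0,-0.24],[-0.27,0,-0.24],[-0.36,0,-0.24],[-0.45,0,-0.24]], turn=[[0,0,0],[0,0,0],[0,0,0],[0,0,0],[0,0,0],[0,0,0],[0,0,0],[0,0,0]])

```text
clock: 13.45
tcp_pos: [0.5409, -0.1454, 0.2206]
orientation: [-2.21, -2.233, -0.001]
contact_force: [0.6, -0.3, -3.0]
grip_width: 0.0584
```

carry_out(offset=[[-0.09,-0.002,0],[-0.18,-0.004,0],[-0.27,-0.004,0],[-0.34,-0.004,0],[-0.38,-0.004,0],[-0.4,-0.004,0],[-0.4,-0.004,0],[-0.4,-0.004,0]], turn=[[0,0,0],[0,0,0.01],[0,0,0.02],[0,0,0.026],[0,0,0.026],[0,0,0.026],[0,0,0.026],[0,0,0.026]])

```text
clock: 14.25
tcp_pos: [0.5417, -0.3423, 0.22]
orientation: [-2.251, -2.19, -0.001]
contact_force: [0.3, -0.1, -3.0]
grip_width: 0.0585
```

Run:
```python
from h import *
delta((.542,-.344,.0925,-.03))
```

```text
clock 14.25 tcp [ 0.5417 -0.3423  0.22  ] w 0.0585 R [[0.028, 1.0], [1.0, -0.028]] F [ 0.3 -0.1 -3. ]
(0.542, -0.344, 0.0925, -0.03) off [-0.0037  0.0008  0.2551] turn [-0.0002 -0.001   0.0016]
```

carry_out(offset=[[-0.003,0,0.06],[-0.003,0,0.12],[-0.003,0,0.175],[-0.003,0,0.22],[-0.003,0,0.245],[-0.003,0,0.256],[-0.003,0,0.257],[-0.003,0,0.257]], turn=[[0,0,0],[0,0,0],[0,0,0],[0,0,0],[0,0,0],[0,0,0],[0,0,0],[0,0,0]])

```text
clock: 15.05
tcp_pos: [0.5423, -0.3452, 0.0928]
orientation: [2.251, 2.189, 0.001]
contact_force: [-0.4, 0.3, -2.8]
grip_width: 0.0588
```

carry_out(offset=[[0,0,0],[0,0,0],[0,0,0],[0,0,0],[0,0,-0.04],[0,0,-0.12],[0,0,-0.21],[0,0,-0.29]], turn=[[0,0,0],[0,0,0],[0,0,0],[0,0,0],[0,0,0],[0,0,0],[0,0,0],[0,0,0]], hand=0)

```text
clock: 15.85
tcp_pos: [0.5412, -0.3458, 0.2389]
orientation: [2.253, 2.188, -0.0]
contact_force: [1.2, 0.4, -0.3]
grip_width: 0.0852
```

Run:
```python
from h import *
delta((.604,-.03,.24,.03))
```

```text
clock 15.85 tcp [ 0.5412 -0.3458  0.2389] w 0.0852 R [[0.029, 1.0], [1.0, -0.029]] F [ 1.2  0.4 -0.3]
(0.604, -0.03, 0.24, 0.03) off [ 0.635   0.1069 -0.0025] turn [ 0.0003  0.0003 -0.0396]
```

carry_out(offset=[[0.08,0.014,0],[0.17,0.028,0],[0.26,0.043,0],[0.35,0.058,0],[0.44,0.074,0],[0.53,0.09,0],[0.6,0.1,0],[0.635,0.107,0]], turn=[[0,0,0],[0,0,-0.01],[0,0,-0.02],[0,0,-0.03],[0,0,-0.04],[0,0,-0.04],[0,0,-0.04],[0,0,-0.04]], hand=0.27)

```text
clock: 16.65
tcp_pos: [0.6045, -0.0253, 0.2367]
orientation: [-2.18, -2.26, -0.002]
contact_force: [-0.1, 0.7, -1.0]
grip_width: 0.0623
```

carry_out(offset=[[0,0,0],[0,0,0]], turn=[[0,0,0],[0,0,0]])

```text
clock: 16.85
tcp_pos: [0.6038, -0.0316, 0.2369]
orientation: [2.188, 2.253, -0.001]
contact_force: [1.1, 0.6, 0.3]
grip_width: 0.0621
```

Run:
```python
from fit import *
f=imaging.grab_frame("wrist"); save(f,"w5.png")
for n,x0 in dict(socket=(.604,.042),jar=(.601,.125),tin=(.61,-.034)).items():
    d=outline_of(n,"wrist")
    if d: print(n,round(d[0]["score"],2),fit(n,[(f,d[0]["region"])],.012,x0,.03,n=="tin"))
f=imaging.grab_frame("top"); save(f,"t5.png")
for n,x0 in dict(fuse_box=(.542,-.344),lamp=(.418,-.341)).items():
    d=outline_of(n,"top")
    if d: print(n,round(d[0]["score"],2),fit(n,[(f,d[0]["region"])],.003,x0,-.03,n=="fuse_box"))
delta((.604,.042,.13,.03),(.604,.042,.045,.03))
```

```text
socket 0.64 (array([0.60518888, 0.04107541]), np.float64(0.004867427982389927))
jar 0.8 (array([0.60201463, 0.12577265]), np.float64(0.07509543001651764))
tin 0.61 (array([ 0.61117071, -0.03378556,  0.06148475]), np.float64(0.02783937379717827))
fuse_box 0.72 (array([ 0.54045477, -0.34235828,  0.06530545]), np.float64(0.028108535334467888))
lamp 0.94 (array([ 0.41787282, -0.34137164]), np.float64(0.009594094939529896))
clock 17.2 tcp [ 0.6039 -0.0308  0.2369] w 0.0625 R [[-0.029, 1.0], [1.0, 0.029]] F [-0.1 -0.  -0.1]
(0.604, 0.042, 0.13, 0.03) off [0.1456 0.0044 0.2138] turn [ 0.      0.0001 -0.0005]
(0.604, 0.042, 0.045, 0.03) off [0.1456 0.0044 0.3838] turn [ 0.      0.0001 -0.0005]
```

View pics/w5.png

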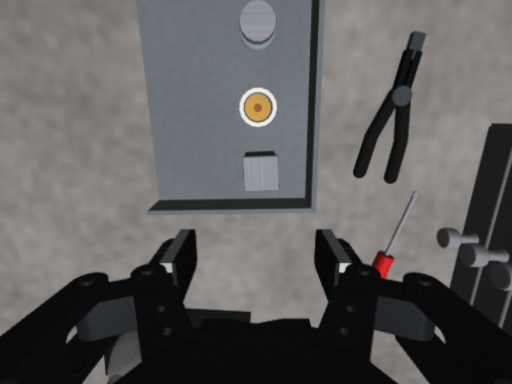

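View pics/t5.png

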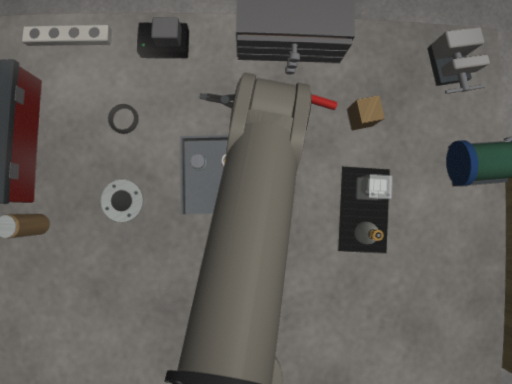

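Both cleared objects stand on the mat at (375,187) and (370,234). The socket is free at (258,107) in the wrist view, so I go for it.

carry_out(offset=[[0.07,0.003,0.02],[0.12,0.005,0.08],[0.145,0.006,0.15],[0.145,0.006,0.21],[0.145,0.006,0.27],[0.145,0.006,0.32],[0.145,0.006,0.36],[0.145,0.006,0.383]], turn=[[0,0,0],[0,0,0],[0,0,0],[0,0,0],[0,0,0],[0,0,0],[0,0,0],[0,0,0]])

```text
clock: 18.0
tcp_pos: [0.6039, 0.0425, 0.0436]
orientation: [-2.186, -2.254, 0.003]
contact_force: [-0.6, -0.5, -0.5]
grip_width: 0.0622
```

carry_out(offset=[[0,0,0],[0,0,0],[0,0,0],[0,0,0],[0,0,0],[0,0,0],[0,0,0]], turn=[[0,0,0],[0,0,0],[0,0,0],[0,0,0],[0,0,0],[0,0,0],[0,0,0]], hand=1, force=35)

```text
clock: 18.7
tcp_pos: [0.6049, 0.0429, 0.0456]
orientation: [2.187, 2.256, 0.001]
contact_force: [-0.0, 0.4, 0.3]
grip_width: 0.0399
```

Run:
```python
from h import *
delta((.604,.042,.15,.03),(.4935,.342,.15,.03))
```

```text
clock 18.7 tcp [0.6049 0.0429 0.0456] w 0.0399 R [[-0.031, 1.0], [1.0, 0.031]] F [-0.   0.4  0.3]
(0.604, 0.042, 0.15, 0.03) off [-0.0018 -0.0019 -0.2088] turn [ 0.0002 -0.0001  0.0007]
(0.4935, 0.342, 0.15, 0.03) off [ 0.6048 -0.2041 -0.2087] turn [ 0.0002 -0.0001  0.0007]
```

carry_out(offset=[[0,0,-0.05],[0,0,-0.12],[0.02,0,-0.19],[0.08,-0.02,-0.22],[0.17,-0.055,-0.22],[0.26,-0.085,-0.22],[0.35,-0.115,-0.22],[0.44,-0.15,-0.22]], turn=[[0,0,0],[0,0,0],[0,0,0],[0,0,0],[0,0,0],[0,0,0],[0,0,0],[0,0,0]])

```text
clock: 19.5
tcp_pos: [0.5223, 0.262, 0.1556]
orientation: [2.187, 2.255, 0.001]
contact_force: [1.3, -0.2, -1.2]
grip_width: 0.0395
```

carry_out(offset=[[0.07,-0.025,0],[0.13,-0.045,0],[0.16,-0.055,0],[0.166,-0.056,0],[0.166,-0.056,0],[0.166,-0.056,0],[0.166,-0.056,0]], turn=[[0,0,0],[0,0,0],[0,0,0],[0,0,0],[0,0,0],[0,0,0],[0,0,0]])

```text
clock: 20.2
tcp_pos: [0.4936, 0.3403, 0.1555]
orientation: [2.19, 2.251, -0.0]
contact_force: [0.3, -0.3, -1.7]
grip_width: 0.0396
```

Run:
```python
from fit import *
delta((.4935,.343,.0465,.03))
f=imaging.grab_frame("wrist"); save(f,"w6.png")
for n,x0,z in [("base",(.4935,.342),0),("socket",(.493,.342),.119)]:
    d=outline_of(n,"wrist")
    if d: print(n,round(d[0]["score"],2),fit(n,[(f,d[0]["region"])],z,x0))
```

```text
clock 20.2 tcp [0.4936 0.3403 0.1555] w 0.0396 R [[-0.028, 1.0], [1.0, 0.028]] F [ 0.3 -0.3 -1.7]
(0.4935, 0.343, 0.0465, 0.03) off [ 5.50e-03 -1.00e-04  2.18e-01] turn [ 0.0002  0.0004 -0.0015]
base 0.78 (array([0.49301858, 0.3434634 ]), np.float64(0.3239767849445343))
socket 0.94 (array([0.49409731, 0.33833202]), np.float64(0.004964426159858704))
```

View pics/w6.png

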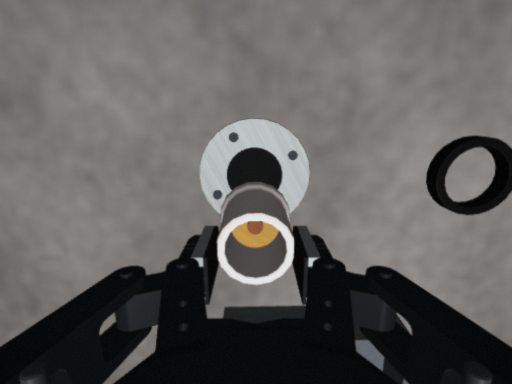

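The socket hangs upright with its mouth at (256,248). The base is centred at about column 255, and the calibrated fit puts it at (0.4935, 0.342). I lower the socket there.

carry_out(offset=[[0.0065,0,0.06],[0.0065,0,0.11],[0.0065,0,0.15],[0.0065,0,0.185],[0.0065,0,0.206],[0.0065,0,0.218],[0.0065,0,0.219],[0.0065,0,0.219]], turn=[[0,0,0],[0,0,0],[0,0,0],[0,0,0],[0,0,0],[0,0,0],[0,0,0],[0,0,0]])

```text
clock: 21.15
tcp_pos: [0.4929, 0.3459, 0.0464]
orientation: [2.187, 2.255, 0.002]
contact_force: [0.9, 0.4, -1.6]
grip_width: 0.0396
```

carry_out(offset=[[0,0,0],[0,0,0],[0,0,0],[0,0,0],[0,0,-0.04],[0,0,-0.12],[0,0,-0.21],[0,0,-0.29]], turn=[[0,0,0],[0,0,0],[0,0,0],[0,0,0],[0,0,0],[0,0,0],[0,0,0],[0,0,0]], hand=0.1)

```text
clock: 21.95
tcp_pos: [0.4925, 0.3456, 0.1928]
orientation: [2.187, 2.255, 0.001]
contact_force: [0.4, 0.9, 1.5]
grip_width: 0.077
```

carry_out(offset=[[-0.05,0,-0.05],[-0.13,0,-0.05],[-0.17,0,-0.05],[-0.17,0,-0.05],[-0.17,0,-0.05]], turn=[[0,0,0],[0,0,0],[0,0,0],[0,0,0],[0,0,0]], hand=0)

```text
clock: 22.45
tcp_pos: [0.4946, 0.2611, 0.2155]
orientation: [-2.187, -2.254, 0.0]
contact_force: [-0.1, 1.2, 0.4]
grip_width: 0.0851
```

Run:
```python
from fit import *
f=imaging.grab_frame("wrist"); save(f,"w7.png")
for n,x0,z in [("base",(.4935,.342),0),("socket",(.493,.342),.012)]:
    d=outline_of(n,"wrist")
    if d:
        m=d[0]["region"]; print(n,round(d[0]["score"],2),fit(n,[(f,m)],z,x0))
delta((.541,-.345,.24,-.03))
```

```text
base 0.61 (array([0.49298041, 0.34239719]), np.float64(0.20233812928199768))
socket 0.64 (array([0.49353491, 0.34436056]), np.float64(0.010283625684678555))
clock 22.6 tcp [0.4945 0.2623 0.2153] w 0.0856 R [[-0.033, 0.999], [0.999, 0.033]] F [ 0.3 -0.5  0.1]
(0.541, -0.345, 0.24, -0.03) off [-1.2169  0.0527 -0.0492] turn [-0.0005  0.0001  0.0421]
```

View pics/w7.png

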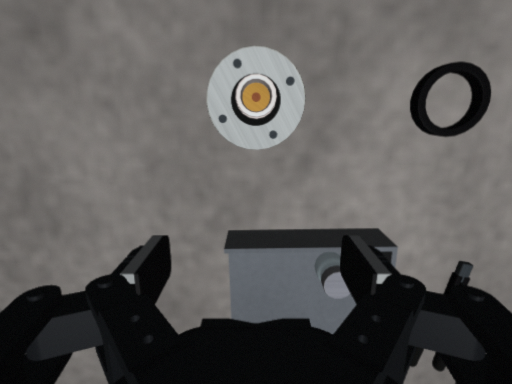

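The socket stands centred on the gasket at (257,97), about 2 mm off by the fit. Next I return for the fuse box.

carry_out(offset=[[-0.08,0,-0.05],[-0.17,0.007,-0.05],[-0.265,0.011,-0.05],[-0.36,0.015,-0.05],[-0.455,0.019,-0.05],[-0.55,0.023,-0.05],[-0.645,0.027,-0.05],[-0.74,0.031,-0.05]], turn=[[0,0,0],[0,0,0],[0,0,0],[0,0,0],[0,0,0],[0,0,0],[0,0,0],[0,0,0]])

```text
clock: 23.4
tcp_pos: [0.5224, -0.1092, 0.2407]
orientation: [2.184, 2.258, 0.0]
contact_force: [1.0, -0.4, -0.1]
grip_width: 0.085
```

carry_out(offset=[[-0.09,0.004,0],[-0.18,0.008,0],[-0.27,0.012,0],[-0.36,0.016,0],[-0.43,0.02,0],[-0.47,0.021,0],[-0.475,0.021,0],[-0.475,0.021,0]], turn=[[0,0,0.04],[0,0,0.04],[0,0,0.04],[0,0,0.04],[0,0,0.04],[0,0,0.04],[0,0,0.04],[0,0,0.04]])

```text
clock: 24.2
tcp_pos: [0.5402, -0.345, 0.2401]
orientation: [-2.252, -2.189, 0.001]
contact_force: [-0.0, 0.6, -0.3]
grip_width: 0.0857
```

Run:
```python
from fit import *
f=imaging.grab_frame("top")
for n,x0,z in [("fuse_box",(.542,-.344),.003),("lamp",(.418,-.341),.003),("socket",(.493,.342),.012)]:
    d=outline_of(n,"top")
    if d: print(n,round(d[0]["score"],2),fit(n,[(f,d[0]["region"])],z,x0))
delta((.542,-.345,.0926,-.03))
```

```text
fuse_box 0.95 (array([ 0.54189711, -0.34389582]), np.float64(0.00933471042662859))
lamp 0.95 (array([ 0.41803088, -0.34123993]), np.float64(0.015340839512646198))
socket 0.58 (array([0.49486479, 0.34474685]), np.float64(0.0037337923422455788))
clock 24.4 tcp [ 0.5405 -0.3436  0.2407] w 0.0855 R [[0.026, 1.0], [1.0, -0.026]] F [-0.2 -0.1  0.2]
(0.542, -0.345, 0.0926, -0.03) off [-0.003   0.003   0.2961] turn [ 0.     -0.0007  0.0024]
```

carry_out(offset=[[-0.003,0.003,0.07],[-0.003,0.003,0.13],[-0.003,0.003,0.18],[-0.003,0.003,0.23],[-0.003,0.003,0.27],[-0.003,0.003,0.296],[-0.003,0.003,0.296],[-0.003,0.003,0.296]], turn=[[0,0,0.002],[0,0,0.002],[0,0,0.002],[0,0,0.002],[0,0,0.002],[0,0,0.002],[0,0,0.002],[0,0,0.002]])

```text
clock: 25.2
tcp_pos: [0.5417, -0.347, 0.0935]
orientation: [2.256, 2.186, 0.0]
contact_force: [0.6, 0.6, -0.2]
grip_width: 0.0853
```

carry_out(offset=[[0,0,0],[0,0,0],[0,0,0],[0,0,0],[0,0,0],[0,0,0]], turn=[[0,0,0],[0,0,0],[0,0,0],[0,0,0],[0,0,0],[0,0,0]], hand=1, force=40)

```text
clock: 25.8
tcp_pos: [0.5417, -0.3477, 0.0944]
orientation: [2.256, 2.184, 0.001]
contact_force: [-1.5, 1.9, 5.0]
grip_width: 0.0583
```

Run:
```python
from h import *
delta((.5395,.080,.21,.01))
```

```text
clock 25.8 tcp [ 0.5417 -0.3477  0.0944] w 0.0583 R [[0.032, 0.999], [0.999, -0.032]] F [-1.5  1.9  5. ]
(0.5395, 0.08, 0.21, 0.01) off [ 0.8546 -0.0316 -0.2317] turn [ 0.0012  0.0003 -0.0282]
```

carry_out(offset=[[0,0,-0.05],[0,0,-0.12],[0.02,0,-0.19],[0.08,-0.003,-0.23],[0.17,-0.006,-0.23],[0.26,-0.01,-0.23],[0.35,-0.013,-0.23],[0.44,-0.016,-0.23]], turn=[[0,0,0],[0,0,0],[0,0,0],[0,0,0],[0,0,0],[0,0,0],[0,0,0],[0,0,0]])

```text
clock: 26.6
tcp_pos: [0.5398, -0.1252, 0.208]
orientation: [-2.257, -2.185, -0.001]
contact_force: [-0.1, 0.2, -3.8]
grip_width: 0.0585
```

carry_out(offset=[[0.09,-0.003,0],[0.18,-0.006,0],[0.27,-0.01,0],[0.34,-0.013,0],[0.39,-0.015,0],[0.412,-0.016,0],[0.412,-0.016,0],[0.412,-0.016,0]], turn=[[0,0,-0.01],[0,0,-0.02],[0,0,-0.028],[0,0,-0.028],[0,0,-0.028],[0,0,-0.028],[0,0,-0.028],[0,0,-0.028]])

```text
clock: 27.4
tcp_pos: [0.5389, 0.0773, 0.2079]
orientation: [2.212, 2.23, -0.001]
contact_force: [-0.5, -0.9, -3.4]
grip_width: 0.0585
```

Run:
```python
from fit import *
delta((.5395,.0797,.1025,.01))
f=imaging.grab_frame("wrist"); save(f,"w8.png"); z=r.get_obs()["tcp_pos"][2]
d=outline_of("fuse_box","wrist"); print(round(d[0]["score"],2),fit("fuse_box",[(f,d[0]["region"])],.012+z-.1022,(.5395,.08),0.01,True))
```

```text
clock 27.4 tcp [0.5389 0.0773 0.2079] w 0.0585 R [[-0.008, 1.0], [1.0, 0.008]] F [-0.5 -0.9 -3.4]
(0.5395, 0.0797, 0.1025, 0.01) off [0.0049 0.0013 0.2109] turn [ 0.      0.0005 -0.0012]
0.8 (array([0.53903756, 0.07946065, 0.00779808]), np.float64(0.02377219870686531))
```

carry_out(offset=[[0.002,0.001,0.05],[0.002,0.001,0.1],[0.002,0.001,0.145],[0.002,0.001,0.18],[0.002,0.001,0.2],[0.002,0.001,0.21],[0.002,0.001,0.21],[0.002,0.001,0.21]], turn=[[0,0,0],[0,0,0],[0,0,0],[0,0,0],[0,0,0],[0,0,0],[0,0,0],[0,0,0]])

```text
clock: 28.3
tcp_pos: [0.5402, 0.0796, 0.1036]
orientation: [2.211, 2.231, 0.002]
contact_force: [0.7, -0.6, -3.6]
grip_width: 0.0583
```

carry_out(offset=[[0,0,0],[0,0,0],[0,0,0],[0,0,0],[0,0,-0.04],[0,0,-0.12],[0,0,-0.21],[0,0,-0.28]], turn=[[0,0,0],[0,0,0],[0,0,0],[0,0,0],[0,0,0],[0,0,0],[0,0,0],[0,0,0]], hand=0)

```text
clock: 29.1
tcp_pos: [0.5398, 0.0799, 0.2452]
orientation: [2.21, 2.231, 0.002]
contact_force: [1.2, 0.9, -0.4]
grip_width: 0.0856
```

Run:
```python
from fit import *
f=imaging.grab_frame("wrist"); save(f,"w9.png")
d=outline_of("fuse_box","wrist"); print(round(d[0]["score"],2),fit("fuse_box",[(f,d[0]["region"])],.012,(.5395,.08),0.01,True))
delta((.417,-.340,.24,.03))
```

```text
0.64 (array([ 0.53914216,  0.0806026 , -0.00951601]), np.float64(0.019296597689390182))
clock 29.2 tcp [0.5425 0.0803 0.2477] w 0.0855 R [[-0.01, 1.0], [1.0, 0.01]] F [1.  0.3 0.1]
(0.417, -0.34, 0.24, 0.03) off [-0.8382 -0.2592  0.0105] turn [ 0.0056 -0.0021 -0.0136]
```

carry_out(offset=[[-0.07,-0.02,0],[-0.16,-0.048,0],[-0.25,-0.075,0],[-0.34,-0.102,0],[-0.43,-0.13,0],[-0.52,-0.157,0],[-0.61,-0.184,0],[-0.69,-0.21,0]], turn=[[0,0,0],[0,0,0],[0,0,0],[0,0,0],[0,0,-0.013],[0,0,-0.013],[0,0,-0.013],[0,0,-0.013]])

```text
clock: 30.0
tcp_pos: [0.4366, -0.2677, 0.2424]
orientation: [-2.189, -2.253, -0.0]
contact_force: [1.9, 0.1, 0.6]
grip_width: 0.0853
```

carry_out(offset=[[-0.08,-0.025,0],[-0.13,-0.043,0],[-0.149,-0.046,0],[-0.149,-0.046,0],[-0.149,-0.046,0],[-0.149,-0.046,0]], turn=[[0,0,0],[0,0,0],[0,0,0],[0,0,0],[0,0,0],[0,0,0]])

```text
clock: 30.6
tcp_pos: [0.418, -0.3392, 0.2425]
orientation: [-2.185, -2.256, -0.001]
contact_force: [-0.6, 0.8, 0.8]
grip_width: 0.0855
```

Run:
```python
from fit import *
f=imaging.grab_frame("wrist")
d=outline_of("lamp","wrist"); print(d[0]["score"], fit("lamp",[(f,d[0]["region"])],.003,(.4175,-.341)))
delta((.4175,-.341,.0905,.03))
```

```text
0.74 (array([ 0.41738952, -0.34226809]), np.float64(0.007755038794130087))
clock 30.7 tcp [ 0.4178 -0.3396  0.2427] w 0.0854 R [[-0.032, 0.999], [0.999, 0.032]] F [-0.2 -0.3 -0.1]
(0.4175, -0.341, 0.0905, 0.03) off [-0.003  -0.0007  0.3044] turn [ 0.0001 -0.0005  0.0013]
```

carry_out(offset=[[-0.003,0,0.07],[-0.003,0,0.14],[-0.003,0,0.2],[-0.003,0,0.25],[-0.003,0,0.285],[-0.003,0,0.304],[-0.003,0,0.304],[-0.003,0,0.304]], turn=[[0,0,0],[0,0,0],[0,0,0],[0,0,0],[0,0,0],[0,0,0],[0,0,0],[0,0,0]])

```text
clock: 31.5
tcp_pos: [0.4176, -0.3426, 0.0915]
orientation: [2.187, 2.254, 0.0]
contact_force: [-0.9, 0.0, 1.1]
grip_width: 0.0853
```

carry_out(offset=[[0,0,0],[0,0,0],[0,0,0],[0,0,0],[0,0,0],[0,0,0],[0,0,0],[0,0,0]], turn=[[0,0,0],[0,0,0],[0,0,0],[0,0,0],[0,0,0],[0,0,0],[0,0,0],[0,0,0]], hand=1, force=30)

```text
clock: 32.3
tcp_pos: [0.4172, -0.3428, 0.0912]
orientation: [2.188, 2.253, 0.0]
contact_force: [-1.6, 0.8, 5.5]
grip_width: 0.0253
```

Run:
```python
from h import *
delta((.5405,.002,.24,.03))
```

```text
clock 32.3 tcp [ 0.4172 -0.3428  0.0912] w 0.0253 R [[-0.029, 1.0], [1.0, 0.029]] F [-1.6  0.8  5.5]
(0.5405, 0.002, 0.24, 0.03) off [ 0.6821  0.2668 -0.2975] turn [ 0.0003  0.0002 -0.0006]
```

carry_out(offset=[[0,0,-0.07],[0,0,-0.15],[0.03,0.01,-0.23],[0.1,0.04,-0.29],[0.19,0.074,-0.298],[0.28,0.11,-0.298],[0.37,0.145,-0.298],[0.46,0.18,-0.298]], turn=[[0,0,0],[0,0,0],[0,0,0],[0,0,0],[0,0,0],[0,0,0],[0,0,0],[0,0,0]])

```text
clock: 33.1
tcp_pos: [0.5004, -0.1078, 0.2398]
orientation: [-2.188, -2.254, -0.001]
contact_force: [1.1, -1.5, -1.3]
grip_width: 0.025
```

carry_out(offset=[[0.08,0.032,0],[0.15,0.06,0],[0.195,0.078,0],[0.22,0.086,0],[0.22,0.086,0],[0.22,0.086,0],[0.22,0.086,0]], turn=[[0,0,0],[0,0,0],[0,0,0],[0,0,0],[0,0,0],[0,0,0],[0,0,0]])

```text
clock: 33.8
tcp_pos: [0.5394, -0.0009, 0.2399]
orientation: [2.192, 2.251, -0.0]
contact_force: [0.6, -0.5, -1.0]
grip_width: 0.0247
```

Run:
```python
from fit import *
f=imaging.grab_frame("wrist"); save(f,"w10.png"); z=r.get_obs()["tcp_pos"][2]
d=outline_of("lamp","wrist"); print(d[0]["score"], fit("lamp",[(f,d[0]["region"])],z-.0875,(.54,.0015)))
delta((.5405,.002,.1,.03))
```

```text
0.8 (array([5.39803959e-01, 4.07712117e-04]), np.float64(0.036521315574645996))
clock 33.9 tcp [ 5.396e-01 -4.000e-04  2.400e-01] w 0.025 R [[-0.027, 1.0], [1.0, 0.027]] F [ 0.7  0.4 -1.2]
(0.5405, 0.002, 0.1, 0.03) off [0.0047 0.0019 0.2799] turn [ 0.     -0.0001 -0.0021]
```

View pics/w10.png

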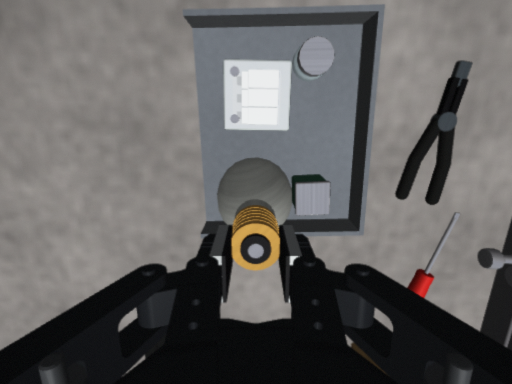

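The lamp hangs upright over its old place, with the fuse box back at (257,95). I lower it, release, and retreat.

carry_out(offset=[[0.003,0.002,0.06],[0.003,0.002,0.12],[0.003,0.002,0.18],[0.003,0.002,0.23],[0.003,0.002,0.265],[0.003,0.002,0.279],[0.003,0.002,0.28],[0.003,0.002,0.28]], turn=[[0,0,0],[0,0,0],[0,0,0],[0,0,0],[0,0,0],[0,0,0],[0,0,0],[0,0,0]])

```text
clock: 34.7
tcp_pos: [0.5413, 0.0021, 0.1004]
orientation: [2.189, 2.252, 0.001]
contact_force: [0.2, -0.6, -0.4]
grip_width: 0.0252
```

carry_out(offset=[[0,0,0],[0,0,0],[0,0,0],[0,0,0],[0,0,0],[0,0,-0.05],[0,0,-0.14],[0,0,-0.23]], turn=[[0,0,0],[0,0,0],[0,0,0],[0,0,0],[0,0,0],[0,0,0],[0,0,0],[0,0,0]], hand=0)

```text
clock: 35.5
tcp_pos: [0.5402, 0.0025, 0.2156]
orientation: [-2.188, -2.253, 0.003]
contact_force: [1.3, 0.6, 0.5]
grip_width: 0.0857
```

carry_out(offset=[[0,0,-0.09],[0,0,-0.17],[0,0,-0.17],[0,0,-0.17]], turn=[[0,0,0],[0,0,0],[0,0,0],[0,0,0]])

```text
clock: 35.9
tcp_pos: [0.5413, 0.003, 0.3004]
orientation: [2.188, 2.254, 0.003]
contact_force: [-0.9, 0.3, -0.2]
grip_width: 0.0854
```

Run:
```python
from fit import *
f=imaging.grab_frame("wrist"); save(f,"w11.png")
for n,x0 in dict(fuse_box=(.538,.079),lamp=(.539,.0025),jar=(.602,.126),tin=(.61,-.035)).items():
    d=outline_of(n,"wrist")
    if d: print(n,round(d[0]["score"],2),fit(n,[(f,d[0]["region"])],.012,x0,.03,n in("fuse_box","tin")))
f=imaging.grab_frame("side"); d=outline_of("socket","side")
if d: print("socket",round(d[0]["score"],2),fit("socket",[(f,d[0]["region"])],.012,(.4935,.343)))
delta()
```

```text
fuse_box 0.74 (array([0.53935866, 0.08043763, 0.02011997]), np.float64(0.009207167662680149))
lamp 0.77 (array([0.53908384, 0.00221081]), np.float64(0.00814830232411623))
jar 0.67 (array([0.60120495, 0.12467922]), np.float64(0.03824041411280632))
tin 0.96 (array([ 0.61188997, -0.03412254,  0.06953092]), np.float64(0.03323431685566902))
socket 0.93 (array([0.49352534, 0.34396241]), np.float64(0.006939569488167763))
clock 36.25 tcp [0.5405 0.0027 0.299 ] w 0.0855 R [[-0.029, 1.0], [1.0, 0.029]] F [ 0.8  0.3 -0. ]
```

View pics/w11.png

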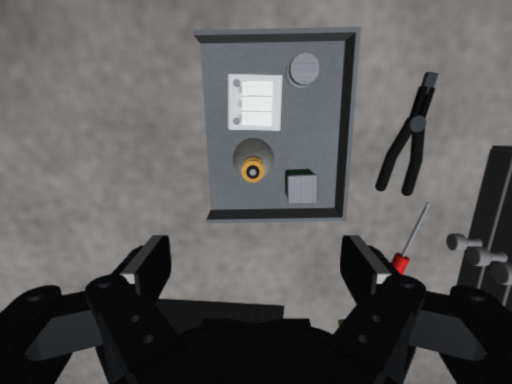

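Everything is in place: fuse box (255,102), lamp (253,168), jar (304,70), tin (301,186), all upright and within about 2 mm of the start.

```bash
python3 -c "
from bench import r
print(r.hand_in())"
```

```text
the job is handed in; nothing more can be done
None
```

I finished the whole sequence and handed the job in at about 36 s on the clock. The hand-in gives no verdict, so these are my last camera checks.

I moved the lamp and then the fuse box onto the mat, and stood the socket on the lamp base. Then I put the fuse box and the lamp back on the shelf.

| Thing | Last measured result | Allowed |
|---|---|---|
| Socket | about 2 mm from the middle of the base, upright | 13 mm |
| Fuse box | about 1 mm from where it stood, within about 0.03 rad of square | 15 mm, 0.26 rad |
| Lamp | about 2 mm from where it stood, upright | 15 mm |
| Jar and tin | within about 1–2 mm of their starting measurements | 15 mm |

The gripper was open and about 0.3 m above the table, touching nothing.

A few position fits failed along the way: the fuse box and tin each failed in a top view, and the lamp and socket in some early views. In each case I relied on the other cameras, which agreed to within about 3 mm.

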